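Tuck the riser plate under the wheel-weighted arm

ROBOT

A 7-joint arm with a two-finger parallel gripper is mounted at the origin on the work surface. World frame = base frame: x ahead of the robot, y to its left, z up, the work surface at z = 0. Lengths are in m, angles in rad, forces in N, time in s.
With the tool pointing down it reaches from about 0.425 to 0.875 m from the base axis. Payload 9.9 kg.
Tool frame: the origin (TCP) lies at the very end of the fingers, on their centre line; the grasp point (between the pads) lies 19 mm behind it; z points along the fingers, y is the line along which they close (so a half turn about z gives the same grasp; the last joint's range is limited). The gripper opens to 85 mm and grips with 20 to 120 N. Pads are 22 mm wide; open, the fingers measure 114 mm over their backs; the gripper's body (76 mm by 85 mm) begins 54 mm behind the grasp point. The pads swing forward as they close: fully open they stand 13 mm farther back than shut.
Start: joints at [1.018, 0.576, 0.025, 1.437, -0.015, 1.129, -0.057], TCP at [0.305, -0.602, 0.231] pointing down, gripper open.
Joint ranges: [-2.76, 2.76], [-0.34, 2.15], [-1.52, 1.57], [0.19, 2.46], [-1.09, 4.23], [0.17, 1.99], [-2.82, 2.82]. Speed limits (rad/s): [2.22, 2.22, 3.01, 3.01, 3.14, 3.14, 3.14].

INTERFACE

Orientations are given as a 3x3 rotation matrix whose columns are the frame's x, y, z axes.
In Python, from station import robot, cams gives the robot as it stands.
- The arm moves only by the shell command python3 -m handwheel 'ROWS' [OPENING] [FORCE]. ROWS is JSON, a list of rows, each an object with "xyz": the shift along the tool's x, y, z in mm, a list of three; "spin": the turn about the tool's z in units of 8 degrees (1.0 is 8 degrees). A call has exactly 10 rows; each row is the pose to reach, as a shift and turn from the pose commanded when the call began, along the tool's axes at that moment; what a row does not reach only later rows make up. A row lasts 1/10 s, in which the tool goes at most 50 mm and 8.59 degrees, less where a joint would pass 70% of its speed; a pose out of reach is approached as far as the arm can. A call with a gripper value outside its range is refused whole. OPENING is the finger opening in mm, from 0 to 85.4, set as the call begins (- or left out, the last holds). The fingers move at their own pace and stop on an object; FORCE is the grip in N (left out, the last holds). Time passes only in rows, so rows that repeat a pose let the fingers close, or fill a call up. It gives the time, the measured TCP pose, the force, the opening and the grip force at its end, in the units of the state.
- robot.read_state(): the state, without advancing time (a new reading comes with each control period).
- cams.get_image(name): name is "scene" or "side" or "wrist"; returns a dict with "img" (420x560x3 uint8, blue, green, red), "K" (3x3 intrinsics, pixels), "R" (3x3) and "t" (3): a world point X has camera coordinates R X + t; the wrist camera has in their place "T_tool_cam" (4x4, takes a point from camera to tool coordinates, whose origin is the TCP and whose axes are the flange's). Camera axes: x right, y down, z forward; pixel columns grow to the right and rows downward; lengths in m; the calibration is good to about 2 mm. The wrist camera is an equidistant fisheye: a pixel r from the principal point sees the ray r / f radians off the axis. A picture is of the moment at which its call begins: read the wrist's pose just before it. There is no depth.
- robot.sign_off(): hands the job in; it is judged then, once.
The state is a dict: "t": time; "joints": joint angles; "qd": joint speeds; "joint_torque": joint torques, N m; "ee_pos": TCP position; "eef_rot": TCP orientation; "ft_force": force on the tool from outside, world axes, zero at the start; "torque": the same for the moment, N m; "gripper_width": opening from 0.0 (shut) to 1.0 (fully open); "finger_force": force on a finger pad.
Only numpy, scipy, OpenCV 4.12 (cv2) and the standard library are available. Lean on these libraries where they do the work, as an engineer would, in place of code of your own. Each camera call takes 0.05 s, during which the arm holds its last target. There are 200 camera calls.

TASK

Take the long plywood riser plate lying on the bench (not the short one) and slide it lengthwise, from the open front, under the skate wheel of the weighted hold-down arm, so that it lies flat on top of the pile, lined up with the plates below, with the wheel resting on it. Leave the short plate where it lies.

Things in the scene. Friction and masses are not known exactly. Their poses are not given: they have to be found in the camera images.
- long_plate_center (a point): Centre of the long riser plate, a loose plywood slab 120 x 44 x 10 mm (about 65 g) lying flat on the bench, small dark bolt holes near its corners. x along the 120 mm length, y along the 44 mm width, z up; the point is 5 mm above its underside. Either end may lead.
- short_plate_center (a point): Centre of the short riser plate, a loose plywood slab 70 x 44 x 10 mm lying flat on the bench; a bystander. x along the 70 mm length, z up.
- home (a point): Where the long plate's centre belongs on the fixed holder: on its pile of two loose like plates; pile top 5 mm below this point, 32 mm above bench. x points from the open front (robot side) inwards to a back stop 62 mm away and 12 mm higher; y across; z up. Side lips end below the pile top. Grey base 90 mm wide, from x -62 to +168 mm. In front of the wheel the pile is open above and at its sides.
- holdarm (a joint): Tilt (rad) of the weighted arm: 0 with its wheel on the pile, about 0.09 on a third plate; falls by its own weight. Off-white skate wheel, 52 mm diameter, 32 wide, spins freely; axle 20 mm in +x of home and 21 mm above it, in a 60 mm wide fork; hinge 115 mm farther in. A plate laid on the pile in front of the wheel and pushed in lengthwise lifts it (2 N weight, 3 to 6 N push).
Not all that is in view belongs to the job. What is shaped like the part that bears long_plate_center but orange or turquoise is not meant.

How it is judged:
At the end, for the whole second after the job is handed in: The long plate lies flat (within about 6 degrees) on the pile, its centre within 18 mm lengthwise, 15 mm sideways and 4 mm in height of the home point, its length along the holder within 11 degrees, and the arm's wheel rests on it (arm at 0.05 to 0.13 rad) (x of long_plate_center in the frame of home between -0.018 and 0.018 m and y of long_plate_center in the frame of home between -0.015 and 0.015 m and z of long_plate_center in the frame of home between -0.004 and 0.004 m and angle between the x axis of long_plate_center and the x axis of home, either way round below 0.2 rad and angle between long_plate_center's own z axis and vertical below 0.1 rad and value of joint holdarm between 0.05 and 0.13 rad); the robot touches nothing.
It fails at once if the short plate is moved by more than 30 mm (distance of short_plate_center from where it was at the start of the episode above 0.03 m).
It also fails if it takes over 45 s, if anything falls off the work surface, if the arm or the gripper's body presses on something with over 40 N, if the wrist force passes 120 N, or if a joint passes its speed limit or range.

## Working session

There is one attempt and no reset: what is moved stays moved. The work goes in short steps, Python scripts to look and compute and a shell command to move; the robot and the scene stay as the last step left them, time stands still between calls to the robot, and variables do not carry over. Pictures are saved under pics/ and viewed, at most 10 in all, crops included, and the job is handed in when it is done.

```bash
mkdir -p pics; ls; python3 - <<'E'
from station import robot,cams
import cv2,pickle,numpy as np
d={}
for n in("scene","side","wrist"):
    s=robot.read_state(); g=cams.get_image(n); g['s']=s; d[n]=g
    cv2.imwrite(f"pics/{n}0.png",g['img'])
pickle.dump(d,open('d0.pkl','wb'))
np.set_printoptions(precision=3,suppress=True)
for n in d: print(n,{k:v for k,v in d[n].items() if k not in('img','s')})
print(s)
im=np.hstack([cv2.resize(d[n]['img'],(400,300)) for n in("side","wrist")])
E
```

```text
pics
scene {'K': array([[400.559,   0.   , 278.918],
       [  0.   , 400.559, 207.069],
       [  0.   ,   0.   ,   1.   ]]), 'R': array([[ 0.039,  0.999, -0.007],
       [ 0.686, -0.032, -0.727],
       [-0.727,  0.023, -0.687]]), 't': array([ 0.028, -0.32 ,  1.412])}
side {'K': array([[438.723,   0.   , 282.562],
       [  0.   , 438.723, 209.009],
       [  0.   ,   0.   ,   1.   ]]), 'R': array([[ 0.692, -0.722,  0.013],
       [-0.436, -0.433, -0.789],
       [ 0.575,  0.541, -0.614]]), 't': array([-0.412,  0.261,  0.669])}
wrist {'K': array([[325.192,   0.   , 278.595],
       [  0.   , 325.192, 211.033],
       [  0.   ,   0.   ,   1.   ]]), 'T_tool_cam': array([[-0.   , -0.955, -0.298,  0.076],
       [ 1.   , -0.   ,  0.   ,  0.   ],
       [-0.001, -0.298,  0.955, -0.143],
       [ 0.   ,  0.   ,  0.   ,  1.   ]])}
{'t': 0.1, 'joints': array([ 1.018,  0.576,  0.025,  1.438, -0.015,  1.129, -0.057]), 'qd': array([-0.001, -0.002,  0.   , -0.003, -0.001,  0.001, -0.001]), 'joint_torque': array([  0.007, -76.73 ,   2.258, -28.661,   0.016,   0.009,  -0.   ]), 'ee_pos': array([ 0.305, -0.602,  0.231]), 'eef_rot': array([[ 0.892,  0.452, -0.001],
       [ 0.452, -0.892,  0.001],
       [-0.   , -0.001, -1.   ]]), 'ft_force': array([-0.935, -1.   , -1.416]), 'torque': array([0.017, 0.058, 0.019]), 'finger_force': 0.0, 'gripper_width': 0.9986791919828762}
```

View pics/scene0.png

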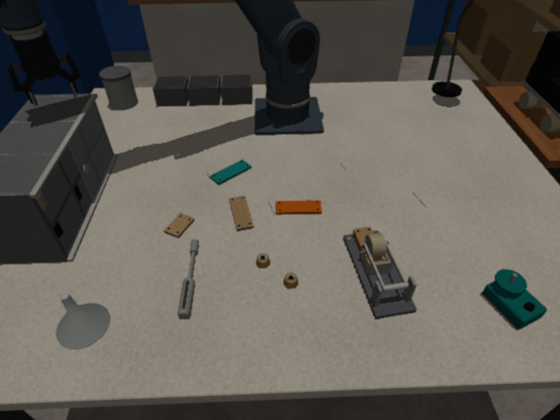

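View pics/side0.png

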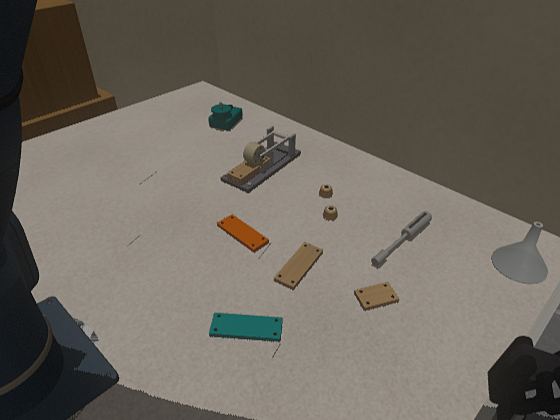

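Candidates in the scene view are the long plywood plate (241,213), the short plywood plate (179,225), the orange one (298,207), the turquoise one (230,172) and the plywood pile in the holder (368,240). I choose (241,213), which is long, plywood and loose. Next is a close crop of it and of the holder.

```bash
python3 - <<'E'
import cv2,pickle,numpy as np
d=pickle.load(open('d0.pkl','rb'))
def c(n,x,y,w,h): return cv2.resize(d[n]['img'][y:y+h,x:x+w],(400,300),interpolation=cv2.INTER_CUBIC)
a=np.hstack([c('scene',200,180,80,60),c('scene',325,220,100,75)])
b=np.hstack([c('side',260,230,80,60),c('side',210,120,100,75)])
cv2.imwrite('pics/crop1.png',np.vstack([a,b]))
E
```

```text
(no output)
```

View pics/crop1.png

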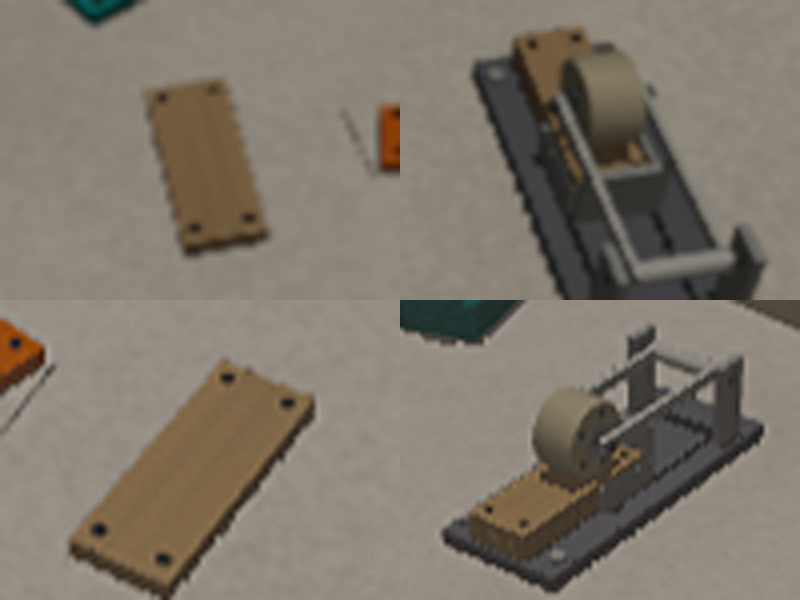

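The crop confirms the choice: a long tan plate with 4 corner holes. It also shows the holder's open front facing the robot. Next I fit the poses to the corners.

```bash
cat > h.py <<'E'
import numpy as np
from scipy.optimize import least_squares
np.set_printoptions(precision=4,suppress=True)
def proj(g,X):
    c=g['R']@X+g['t']; return (g['K']@(c/c[2]))[:2]
def fit(d,obs,x0):
    "obs: (cam,u,v,local x,y,world z) ; returns x,y,yaw"
    def f(p):
        c,s=np.cos(p[2]),np.sin(p[2]); r=[]
        for n,u,v,x,y,z in obs:
            r+=list(proj(d[n],np.array([p[0]+c*x-s*y,p[1]+s*x+c*y,z]))-[u,v])
        return r
    o=least_squares(f,x0,loss='soft_l1'); return o.x,np.array(f(o.x)).reshape(-1,2)
E
python3 - <<'E'
import pickle; from h import *
d=pickle.load(open('d0.pkl','rb'))
S=lambda a,b,x,y,z:('scene',200+a/5-.4,180+b/5-.4,x,y,z)
T=lambda a,b,x,y,z:('side',260+a/5-.4,230+b/5-.4,x,y,z)
o=[S(147,92,-.06,-.022,.01),S(224,80,-.06,.022,.01),S(268,233,.06,.022,.01),S(186,246,.06,-.022,.01),
 T(223,60,.06,.022,.01),T(313,102,.06,-.022,.01),T(165,290,-.06,-.022,.01),T(70,245,-.06,.022,.01)]
print(*fit(d,o,[.5,0,0]))
S=lambda a,b,x,y,z:('scene',325+a/4-.4,220+b/4-.4,x,y,z)
T=lambda a,b,x,y,z:('side',210+a/4-.4,120+b/4-.4,x,y,z)
o=[S(113,38,-.06,-.022,.032),S(184,28,-.06,.022,.032),T(70,212,-.06,.022,.032),T(122,236,-.06,-.022,.032),
 T(153,292,-.062,-.045,0),T(363,136,.168,-.045,0),('scene',382,313,.168,-.045,0),('scene',414,307,.168,.045,0),S(75,68,-.062,-.045,.01),T(45,234,-.062,.045,.01)]
print(*fit(d,o,[.6,.3,0]))
s=d['wrist']['s'];print(s['ee_pos'],np.degrees(np.arctan2(*s['eef_rot'][[1,0],0])))
E
```

```text
[ 0.486  -0.1483  0.2164] [[-1.0714 -0.2592]
 [-0.5303 -0.6667]
 [-0.2552 -0.7349]
 [-1.0699 -0.0513]
 [-0.5246 -0.1822]
 [ 0.3174 -0.8398]
 [ 0.1671 -0.827 ]
 [-0.8821 -1.1332]]
[0.6385 0.1604 0.1655] [[-0.169  -0.4573]
 [-0.7064 -0.707 ]
 [-0.6972 -0.1091]
 [ 0.3907 -0.2827]
 [ 0.1699  0.1623]
 [-1.1547 -0.4966]
 [-4.8482  6.5559]
 [ 3.7497  4.6208]
 [-0.9421 -0.9223]
 [-1.473  -0.7825]]
[ 0.3048 -0.6018  0.2305] 26.861431921565522
```

```bash
python3 -m handwheel '[{"xyz":[0,0,-40],"spin":0},{"xyz":[30,-30,-60],"spin":0.2},{"xyz":[60,-62,-60],"spin":0.4},{"xyz":[90,-93,-60],"spin":0.6},{"xyz":[120,-124,-60],"spin":0.8},{"xyz":[150,-155,-60],"spin":1.0},{"xyz":[180,-186,-60],"spin":1.2},{"xyz":[210,-217,-50],"spin":1.4},{"xyz":[240,-248,-30],"spin":1.6},{"xyz":[263,-272,-10],"spin":1.8}]' 60 60 && python3 -m handwheel '[{"xyz":[15,-16,15],"spin":0},{"xyz":[35,-40,40],"spin":0},{"xyz":[45,-60,70],"spin":0},{"xyz":[45,-75,90],"spin":0},{"xyz":[45,-75,90],"spin":0},{"xyz":[45,-75,90],"spin":0},{"xyz":[45,-75,90],"spin":0},{"xyz":[45,-75,90],"spin":0},{"xyz":[45,-75,90],"spin":0},{"xyz":[45,-75,90],"spin":0}]'
cat > wr.py <<'E'
import sys,cv2,pickle,numpy as np
from station import robot,cams
np.set_printoptions(precision=4,suppress=True)
s=robot.read_state(); g=cams.get_image('wrist'); g['s']=s
pickle.dump(g,open(sys.argv[1]+'.pkl','wb')); cv2.imwrite(f'pics/{sys.argv[1]}.png',cv2.resize(g['img'],(800,600),interpolation=cv2.INTER_CUBIC))
print(s['t'],s['ee_pos'],np.degrees(np.arctan2(*s['eef_rot'][[1,0],0])),s['ft_force'],s['gripper_width']*85.4)
E
python3 wr.py w1
```

```text
t: 1.15
ee_pos: [0.4174, -0.2381, 0.2411]
eef_rot: [[0.976, 0.216, 0.001], [0.216, -0.976, 0.0], [0.001, 0.0, -1.0]]
ft_force: [-0.2, -0.0, 0.1]
gripper_width: 0.7
finger_force: 0.0
t: 2.15
ee_pos: [0.4447, -0.1582, 0.1518]
eef_rot: [[0.977, 0.215, 0.001], [0.215, -0.977, -0.0], [0.001, 0.0, -1.0]]
ft_force: [0.9, -0.5, 0.3]
gripper_width: 0.703
finger_force: 0.0
2.15 [ 0.4447 -0.1582  0.1518] 12.417456241365214 [ 0.8759 -0.4669  0.3012] 60.02099557093887
```

View pics/w1.png

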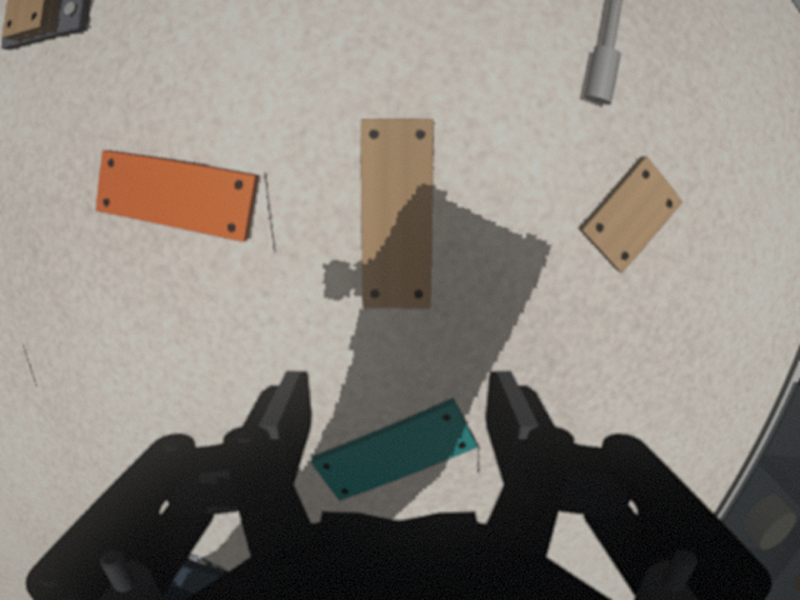

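The wrist view shows the long plate at (361–433, 119–308), parallel to the tool and centred between the fingers. The short plate is at (630,213), well off to the side. I locate the plate's corners precisely from this view.

```bash
cat >> h.py <<'E'
def wray(g,u,v,z):
    K=g['K'];a=np.array([(u-K[0,2]),(v-K[1,2])])/K[0,0];th=np.hypot(*a)
    c=np.r_[a/th*np.sin(th),np.cos(th)]
    T=g['T_tool_cam'];R=g['s']['eef_rot'];o=g['s']['ee_pos']+R@T[:3,3];r=R@T[:3,:3]@c
    return o+r*(z-o[2])/r[2]
E
python3 - <<'E'
import pickle; from h import *
g=pickle.load(open('w1.pkl','rb'))
P=[wray(g,(u+.5)*.7-.5,(v+.5)*.7-.5,.01) for u,v in[(361,119),(433,120),(431,308),(361,308)]]
P=np.array(P);print(P,P.mean(0));R=g['s']['eef_rot']
print((P-g['s']['ee_pos'])@R, ((P.mean(0)-g['s']['ee_pos'])@R))
E
```

```text
[[ 0.5397 -0.1149  0.01  ]
 [ 0.5484 -0.1574  0.01  ]
 [ 0.4324 -0.1832  0.01  ]
 [ 0.4226 -0.139   0.01  ]] [ 0.4858 -0.1486  0.01  ]
[[ 0.102  -0.0219  0.1418]
 [ 0.1013  0.0215  0.1419]
 [-0.0175  0.0217  0.1418]
 [-0.0175 -0.0236  0.1417]] [ 0.0421 -0.0006  0.1418]
```

```bash
python3 -m handwheel '[{"xyz":[0,0,30],"spin":0},{"xyz":[-2,0,60],"spin":0},{"xyz":[-2,0,90],"spin":0},{"xyz":[-2,0,115],"spin":0},{"xyz":[-2,0,130],"spin":0},{"xyz":[-2,0,138],"spin":0},{"xyz":[-2,0,142],"spin":0},{"xyz":[-2,0,144],"spin":0},{"xyz":[-2,0,144],"spin":0},{"xyz":[-2,0,144],"spin":0}]' 52
python3 -m handwheel '[{"xyz":[0,0,1],"spin":0},{"xyz":[0,0,2],"spin":0},{"xyz":[0,0,3],"spin":0},{"xyz":[0,0,4],"spin":0},{"xyz":[0,0,5],"spin":0},{"xyz":[0,0,5],"spin":0},{"xyz":[0,0,5],"spin":0},{"xyz":[0,0,5],"spin":0},{"xyz":[0,0,5],"spin":0},{"xyz":[0,0,5],"spin":0}]'
```

```text
t: 3.2
ee_pos: [0.4429, -0.1583, 0.0079]
eef_rot: [[0.976, 0.216, 0.001], [0.216, -0.976, -0.0], [0.001, 0.0, -1.0]]
ft_force: [-0.5, 0.5, 0.2]
gripper_width: 0.611
finger_force: 0.0
t: 4.2
ee_pos: [0.4426, -0.1582, 0.0023]
eef_rot: [[0.976, 0.216, 0.0], [0.216, -0.976, 0.0], [0.0, 0.0, -1.0]]
ft_force: [0.8, 0.6, 0.0]
gripper_width: 0.608
finger_force: 0.0
```

```bash
python3 -m handwheel '[{"xyz":[0,0,0.5],"spin":0},{"xyz":[0,0,1],"spin":0},{"xyz":[0,0,1.5],"spin":0},{"xyz":[0,0,2],"spin":0},{"xyz":[0,0,2],"spin":0},{"xyz":[0,0,2],"spin":0},{"xyz":[0,0,2],"spin":0},{"xyz":[0,0,2],"spin":0},{"xyz":[0,0,2],"spin":0},{"xyz":[0,0,2],"spin":0}]'
python3 -m handwheel '[{"xyz":[0,0,0],"spin":0},{"xyz":[0,0,0],"spin":0},{"xyz":[0,0,0],"spin":0},{"xyz":[0,0,0],"spin":0},{"xyz":[0,0,0],"spin":0},{"xyz":[0,0,0],"spin":0},{"xyz":[0,0,0],"spin":0},{"xyz":[0,0,0],"spin":0},{"xyz":[0,0,0],"spin":0},{"xyz":[0,0,0],"spin":0}]' 30 80
```

```text
t: 5.2
ee_pos: [0.4425, -0.1582, 0.0003]
eef_rot: [[0.976, 0.216, 0.0], [0.216, -0.976, -0.0], [-0.0, 0.0, -1.0]]
ft_force: [-0.2, -0.7, 0.3]
gripper_width: 0.61
finger_force: 0.0
t: 6.2
ee_pos: [0.4425, -0.1582, 0.0008]
eef_rot: [[0.976, 0.216, 0.0], [0.216, -0.976, -0.0], [0.0, 0.0, -1.0]]
ft_force: [-1.4, 1.6, 10.3]
gripper_width: 0.486
finger_force: 79.9
```

```bash
python3 -m handwheel '[{"xyz":[0,0,-10],"spin":0},{"xyz":[0,0,-30],"spin":0},{"xyz":[0,0,-60],"spin":0},{"xyz":[0,0,-90],"spin":0},{"xyz":[0,0,-120],"spin":0},{"xyz":[0,-20,-145],"spin":0},{"xyz":[10,-45,-150],"spin":0},{"xyz":[25,-75,-150],"spin":0},{"xyz":[40,-105,-150],"spin":0},{"xyz":[55,-130,-150],"spin":0}]' 
python3 -m handwheel '[{"xyz":[12,-20,0],"spin":0},{"xyz":[25,-40,0],"spin":0.1},{"xyz":[40,-65,0],"spin":0.2},{"xyz":[55,-90,0],"spin":0.3},{"xyz":[70,-115,0],"spin":0.37},{"xyz":[82,-135,0],"spin":0.37},{"xyz":[89,-144,0],"spin":0.37},{"xyz":[89,-144,0],"spin":0.37},{"xyz":[89,-144,0],"spin":0.37},{"xyz":[89,-144,0],"spin":0.37}]'
python3 wr.py w2
```

```text
t: 7.2
ee_pos: [0.468, -0.0177, 0.151]
eef_rot: [[0.976, 0.216, 0.0], [0.216, -0.976, 0.0], [0.0, -0.0, -1.0]]
ft_force: [1.0, 0.1, -1.3]
gripper_width: 0.483
finger_force: 81.6
t: 8.2
ee_pos: [0.5236, 0.1386, 0.1503]
eef_rot: [[0.987, 0.163, -0.001], [0.163, -0.987, -0.001], [-0.001, 0.001, -1.0]]
ft_force: [-0.6, 0.5, -1.3]
gripper_width: 0.482
finger_force: 81.6
8.2 [0.5236 0.1386 0.1503] 9.389156000483581 [-0.5968  0.5105 -1.3453] 41.17336958282401
```

View pics/w2.png

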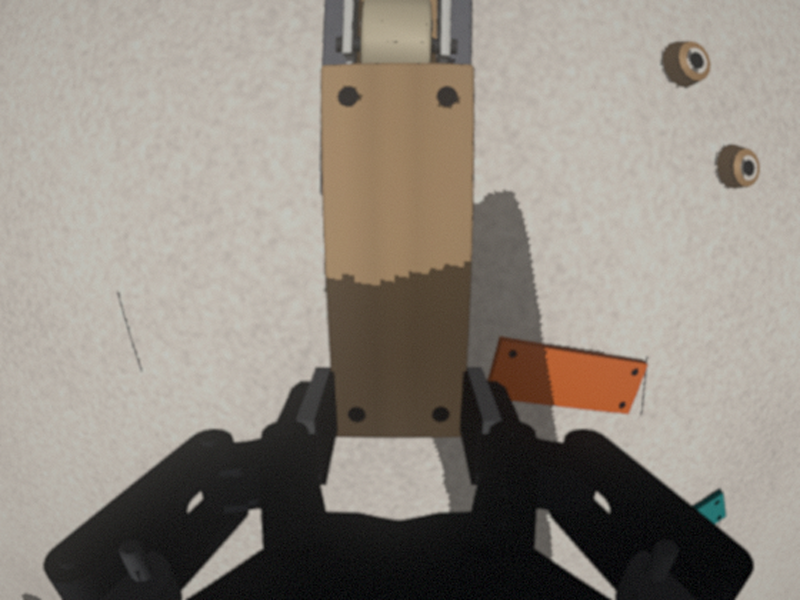

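The wrist view shows the plate held squarely, from (322,66)–(474,66) to (338,437)–(463,437). The holder base (324–472), fork and wheel (363–430) are centred dead ahead. I quantify this.

```bash
python3 - <<'E'
import pickle; from h import *
g=pickle.load(open('w2.pkl','rb'));R=g['s']['eef_rot'];o=g['s']['ee_pos']
W=lambda u,v,z:(wray(g,(u+.5)*.7-.5,(v+.5)*.7-.5,z)-o)@R*1e3
for n,u,v,z in[('pl',322,66,.16),('pl',474,66,.16),('pl',338,437,.16),('pl',463,437,.16),('base',324,20,.011),('base',472,20,.011),('wheel',363,30,.06),('wheel',431,30,.06),('arm',343,10,.058),('arm',456,10,.058),('arm',343,50,.058),('arm',455,50,.058)]:print(n,W(u,v,z))
h=np.array([.6385,.1604,.1503]);print('home in tool',(h-o)@R*1e3)
E
```

```text
pl [104.1309 -21.2205  -9.7456]
pl [104.1264  21.9571  -9.7098]
pl [-14.8622 -20.3617  -9.6647]
pl [-14.9667  22.7597  -9.6289]
base [165.9455 -44.3163 139.1937]
base [165.9472  45.153  139.2679]
wheel [143.8417 -16.9441  90.2312]
wheel [143.8121  16.7432  90.2592]
arm [156.0227 -27.2844  92.2144]
arm [156.1059  29.6142  92.2616]
arm [133.8879 -27.072   92.2295]
arm [133.929   28.8745  92.2759]
home in tool [116.8886  -2.7555  -0.0389]
```

```bash
python3 -m handwheel '[{"xyz":[-8,0,20],"spin":0},{"xyz":[-8,0,45],"spin":0},{"xyz":[-8,0,70],"spin":0},{"xyz":[-8,0,90],"spin":0},{"xyz":[-8,0,103],"spin":0},{"xyz":[-8,0,110],"spin":0},{"xyz":[-8,0,113],"spin":0},{"xyz":[-8,0,115],"spin":0},{"xyz":[-8,0,115],"spin":0},{"xyz":[-8,0,115],"spin":0}]'
python3 -m handwheel '[{"xyz":[0,0,0.5],"spin":0},{"xyz":[0,0,1],"spin":0},{"xyz":[0,0,1.5],"spin":0},{"xyz":[0,0,1.5],"spin":0},{"xyz":[0,0,1.5],"spin":0},{"xyz":[0,0,1.5],"spin":0},{"xyz":[0,0,1.5],"spin":0},{"xyz":[0,0,1.5],"spin":0},{"xyz":[0,0,1.5],"spin":0},{"xyz":[0,0,1.5],"spin":0}]'
python3 - <<'E'
from station import cams;import cv2,numpy as np
g=cams.get_image('side')['img'];h=cams.get_image('scene')['img']
c=lambda i,x,y,w,hh:cv2.resize(i[y:y+hh,x:x+w],(400,400),interpolation=cv2.INTER_CUBIC)
cv2.imwrite('pics/m1.png',np.hstack([c(g,190,100,130,130),c(h,310,190,120,120)]))
E
```

```text
t: 9.25
ee_pos: [0.5165, 0.1392, 0.0359]
eef_rot: [[0.986, 0.165, 0.001], [0.165, -0.986, 0.0], [0.001, -0.0, -1.0]]
ft_force: [0.0, -0.7, 1.2]
gripper_width: 0.483
finger_force: 81.6
t: 10.25
ee_pos: [0.5161, 0.1391, 0.0338]
eef_rot: [[0.986, 0.165, -0.0], [0.165, -0.986, -0.0], [-0.0, 0.0, -1.0]]
ft_force: [-0.0, -0.4, -0.5]
gripper_width: 0.484
finger_force: 81.6
```

View pics/m1.png

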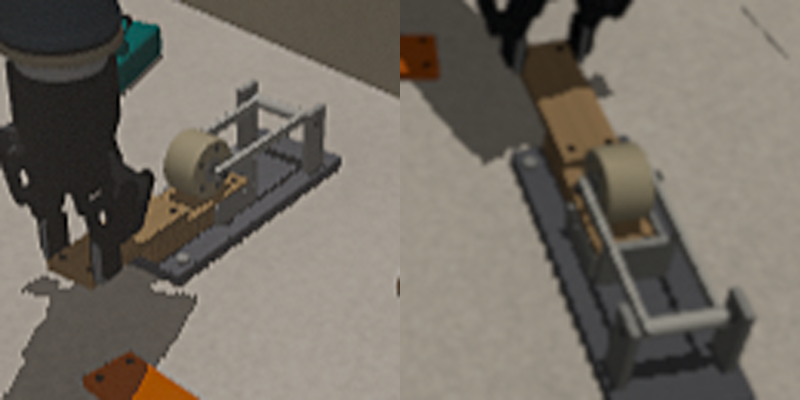

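The plate lies in line on the pile, its end just in front of the wheel (side crop (185,205), scene crop (595,150)). Push in.

```bash
python3 -m handwheel '[{"xyz":[4,0,0],"spin":0},{"xyz":[8,0,0],"spin":0},{"xyz":[12,0,0],"spin":0},{"xyz":[16,0,0],"spin":0},{"xyz":[20,0,0],"spin":0},{"xyz":[24,0,0],"spin":0},{"xyz":[28,0,0],"spin":0},{"xyz":[32,0,0],"spin":0},{"xyz":[36,0,0],"spin":0},{"xyz":[40,0,0],"spin":0}]'
python3 -m handwheel '[{"xyz":[4,0,0],"spin":0},{"xyz":[8,0,0],"spin":0},{"xyz":[12,0,0],"spin":0},{"xyz":[16,0,0],"spin":0},{"xyz":[20,0,0],"spin":0},{"xyz":[24,0,0],"spin":0},{"xyz":[28,0,0],"spin":0},{"xyz":[32,0,0],"spin":0},{"xyz":[36,0,0],"spin":0},{"xyz":[39,0,0],"spin":0}]'
python3 - <<'E'
from station import cams;import cv2,numpy as np
g=cams.get_image('side')['img'];h=cams.get_image('scene')['img']
c=lambda i,x,y,w,hh:cv2.resize(i[y:y+hh,x:x+w],(400,400),interpolation=cv2.INTER_CUBIC)
cv2.imwrite('pics/m2.png',np.hstack([c(g,190,100,130,130),c(h,310,190,120,120)]))
E
```

```text
t: 11.35
ee_pos: [0.5561, 0.1456, 0.0338]
eef_rot: [[0.986, 0.165, 0.0], [0.165, -0.986, -0.0], [0.0, 0.0, -1.0]]
ft_force: [-0.9, -1.0, -1.6]
gripper_width: 0.483
finger_force: 81.5
t: 12.35
ee_pos: [0.5944, 0.1522, 0.0338]
eef_rot: [[0.986, 0.165, 0.0], [0.165, -0.986, 0.0], [0.0, -0.0, -1.0]]
ft_force: [-0.5, -0.9, -1.9]
gripper_width: 0.486
finger_force: 81.5
```

View pics/m2.png

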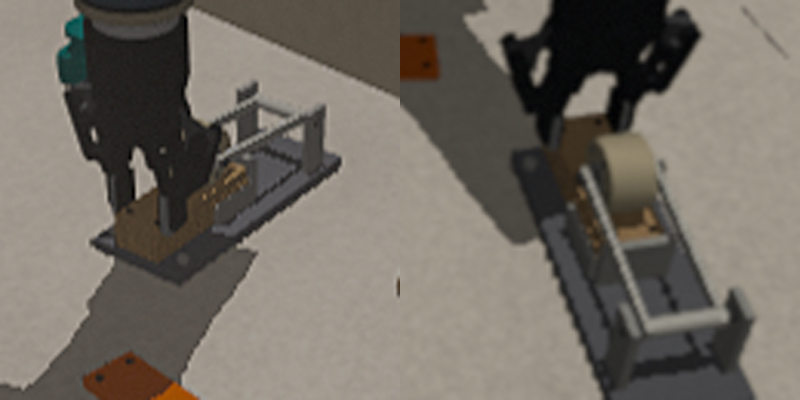

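The wheel is lifted and the plate sits over the pile. I release it, withdraw up and back, then check.

```bash
python3 -m handwheel '[{"xyz":[0,0,1],"spin":0},{"xyz":[0,0,1],"spin":0},{"xyz":[0,0,1],"spin":0},{"xyz":[0,0,1],"spin":0},{"xyz":[0,0,1],"spin":0},{"xyz":[0,0,1],"spin":0},{"xyz":[0,0,1],"spin":0},{"xyz":[0,0,1],"spin":0},{"xyz":[0,0,1],"spin":0},{"xyz":[0,0,1],"spin":0}]' 62
python3 -m handwheel '[{"xyz":[0,0,-5],"spin":0},{"xyz":[0,0,-15],"spin":0},{"xyz":[0,0,-30],"spin":0},{"xyz":[0,0,-50],"spin":0},{"xyz":[-10,0,-75],"spin":0},{"xyz":[-30,0,-100],"spin":0},{"xyz":[-50,0,-120],"spin":0},{"xyz":[-60,0,-130],"spin":0},{"xyz":[-60,0,-130],"spin":0},{"xyz":[-60,0,-130],"spin":0}]'
python3 wr.py w3
python3 - <<'E'
from station import cams;import cv2,numpy as np,pickle
g=cams.get_image('side');w=cv2.imread('pics/w3.png')
c=cv2.resize(g['img'][100:230,190:320],(400,400),interpolation=cv2.INTER_CUBIC)
cv2.imwrite('pics/m3.png',np.hstack([c,w[0:400,200:600]]))
E
```

```text
t: 13.45
ee_pos: [0.594, 0.1522, 0.0328]
eef_rot: [[0.986, 0.165, -0.0], [0.165, -0.986, 0.0], [0.0, -0.0, -1.0]]
ft_force: [-0.8, 0.1, 0.8]
gripper_width: 0.728
finger_force: 0.0
t: 14.45
ee_pos: [0.5354, 0.1424, 0.1628]
eef_rot: [[0.986, 0.165, 0.001], [0.165, -0.986, 0.0], [0.001, -0.0, -1.0]]
ft_force: [0.8, -0.3, 0.9]
gripper_width: 0.723
finger_force: 0.0
14.45 [0.5354 0.1424 0.1628] 9.501166841697339 [ 0.7547 -0.2847  0.8665] 61.757490377039304
```

View pics/m3.png

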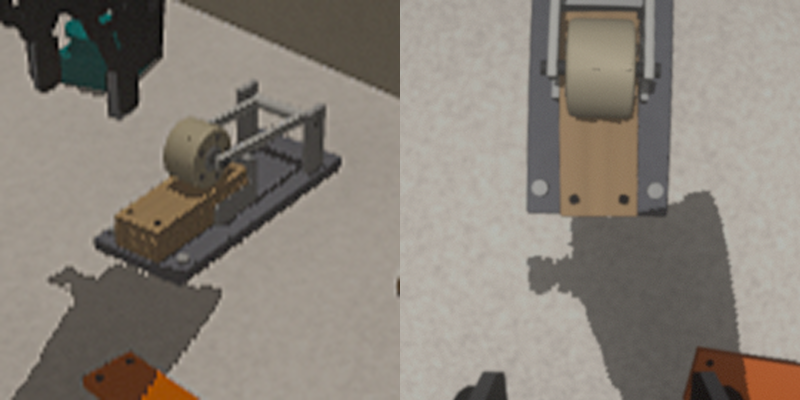

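The plate lies flat and in line, the wheel is on it, and the gripper is clear. One numeric check against the base.

```bash
python3 - <<'E'
import pickle; from h import *
g=pickle.load(open('w3.pkl','rb'));R=g['s']['eef_rot'];o=g['s']['ee_pos']
W=lambda u,v,z:((wray(g,(u+200-400.5+.5)*.7-.35,(v+.5)*.7-.5,z)-o)@R*1e3).round(1)
for n,u,v,z in[('plF',560,216,.042),('plF',637,216,.042),('plB',566,12,.042),('plB',638,12,.042),('baseF',528,213,.008),('baseF',665,216,.008)]:print(n,W(u-200+0,v,z))
E
```

```text
plF [  49.3 -148.1  120.8]
plF [ 46.6 -95.2 120.8]
plB [ 179.5 -142.1  120.9]
plB [170.8 -93.4 120.9]
baseF [  49.9 -194.8  154.8]
baseF [ 42.  -87.6 154.8]
```

```bash
python3 - <<'E'
import pickle; from h import *
g=pickle.load(open('w3.pkl','rb'));R=g['s']['eef_rot'];o=g['s']['ee_pos']
W=lambda u,v,z:((wray(g,(u-200+.5)*.7-.5,(v+.5)*.7-.5,z)-o)@R*1e3).round(1)
for n,u,v,z in[('plF',560,216,.042),('plF',637,216,.042),('plB',566,12,.042),('plB',638,12,.042),('baseF',528,213,.008),('baseF',665,216,.008)]:print(n,W(u,v,z))
E
```

```text
plF [ 44.6 -21.3 120.8]
plF [ 44.6  22.6 120.8]
plB [164.  -17.6 120.9]
plB [164.1  22.9 120.9]
baseF [ 42.8 -44.9 154.8]
baseF [ 40.8  43.7 154.8]
```

```bash
python3 -c "
from station import robot
print(robot.sign_off())"
```

```text
the job is handed in; nothing more can be done
None
```

The long plate lies flat on the pile under the wheel, within about 2 mm of home by the last wrist-camera check; the short plate was never touched, and the job is handed in (no verdict was returned).

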